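Hang the fixture plate on the turret rack

TASK

On the welding bench, first turn the rotary plate rack (it has a red crank knob on top) until its one empty face points along the yellow arrow on the rack's foot. Then hang the loose aluminium fixture plate (the one with the red grip block) on that face: both holes over both pegs, pushed fully home flush against the sloping face, with the rack still turned to the arrow. Let go of it, and leave the other things on the bench where they are.

Things in the scene. Friction and masses are not known exactly. Their poses are not given: they have to be found in the camera images.
- axle (a point): point on the upright axis of the rack, 50 mm above the bench. The rack is a green four-sided truncated pyramid on a fixed grey foot; it sweeps a circle of 140 mm radius, and its flat top is 116 mm above the bench. Orientation is the foot's: x points from the arrow side to the far side, z up
- arrow (a point): point 50 mm above the yellow arrow on the fixed foot, 155 mm from the axis; the arrow points outward from the axis, roughly towards the robot
- station_foot (a point): point on the turning rack, 155 mm out from its axis and 50 mm above the bench, straight out below the middle of the empty face; it meets arrow when the empty face points along the arrow
- rack (a joint): turning angle of the rack in rad, counter-clockwise from above; 0 (or plus or minus 2 pi) when the empty face points along the arrow. It turns either way (stops only at -7 and 7) against a friction of about 0.2 N m and stays where it is left
- crank_mid (a point): middle of the red crank knob on the rack's top, an upright cylinder 22 mm across, its foot 124 mm and its top 166 mm above the bench, 50 mm from the axis on the side opposite the empty face. It spins freely on its pin: pinched from above, it can be led round the axis with the gripper's yaw constant
- empty_station (a point): the rack's empty green face, 90 mm along the slope by 116 mm wide, with two bare pegs (the other three faces carry plates with black blocks, fixed). Origin in the middle of its surface, 89.5 mm from the axis, 79 mm above the bench. z points out of the face (outward and up, 40 degrees from vertical), x up the slope, y level along the face
- peg_left (a point): foot of one peg on the empty face, at x = +24, y = +40 mm in the face's axes; steel, 10 mm across, 24 mm long along z, its last 5 mm tapering to 5 mm across
- peg_right (a point): foot of the other peg, alike, at x = +24, y = -40 mm in the face's axes
- plate_mid (a point): middle of the loose fixture plate, 22 mm above its underside (44 mm high in all). Aluminium, 80 mm (x) by 110 mm (y) by 8 mm, about 0.35 kg, lying flat at the start, in its middle a red grip block 18 mm (x) by 50 mm (y) rising 36 mm above it. z points out of the block side, x to the edge with the holes. Two small dark blocks, 14 mm tall, stand near the other edge
- plate: the same plate; origin in the middle of its underside, same axes. Two 14 mm through holes at x = +24 mm, y = -40 and +40 mm. Hung home, its axes match those of empty_station and this origin lies on that origin, with 2 mm of play along the face
- spray_can: bystander: upright blue spray can, 66 mm across, 190 mm tall; origin on its underside
- wrench: bystander: open-end wrench lying flat, 190 mm long; origin on its underside
- hammer: bystander: hammer lying down, 280 mm long; origin on its underside
- wire_brush: bystander: wire brush, bristles down, wooden back 220 x 30 mm, 36 mm tall; origin on its underside
- tin_cup: bystander: steel cup, 76 mm across, 90 mm tall; origin on its underside
- angle_iron: bystander: off-cut of rusty angle iron, 120 x 50 mm, 50 mm tall; origin on its underside
- blank_plate: bystander: plain steel blank without holes or block, 100 x 75 x 10 mm; origin on its underside
Mind the look-alikes: they are no part of the job. There is more than one size of the plate; the job needs the largest.

How it is judged (in metres and radians):
On the way, in this order (a step that is already met when the one before it is completed fails the run):
1. the empty face is turned to the arrow and the rack stands still, before the plate is hung (horizontal distance between station_foot and arrow below 0.027 m and velocity of joint rack between -0.1 and 0.1 rad/s), for 0.3 s.
2. the plate is on both pegs, flush against the empty face (x of plate_mid in the frame of empty_station between -0.006 and 0.006 m and y of plate_mid in the frame of empty_station between -0.006 and 0.006 m and z of plate_mid in the frame of empty_station between 0.017 and 0.026 m and angle between the z axis of plate_mid and the z axis of empty_station, either way round below 0.09 rad and angle between the x axis of plate_mid and the x axis of empty_station, either way round below 0.09 rad), for 0.2 s.
At the end, for the whole second after the job is handed in: The loose plate hangs on both pegs of the empty face: middle within 6 mm of its place along the face and 17 to 26 mm out from it, axes within 5 degrees; the face still points along the arrow (station_foot within 27 mm of arrow); plate and rack at rest (all of step 2 and horizontal distance between station_foot and arrow below 0.027 m and linear speed of plate below 0.02 m/s and velocity of joint rack between -0.05 and 0.05 rad/s); the robot touches nothing.
It fails at once if a bystander on the bench is shifted by more than 30 mm (distance of any of spray_can, wrench, hammer, wire_brush, tin_cup, angle_iron, blank_plate from where it was at the start of the episode above 0.03 m).
It also fails if it takes over 59 s, if anything falls off the work surface, if the arm or the gripper's body presses on something with over 40 N, if the wrist force passes 120 N, or if a joint passes its speed limit or range.

ROBOT

A 6-joint arm with a two-finger parallel gripper is mounted at the origin on the work surface. World frame = base frame: x ahead of the robot, y to its left, z up, the work surface at z = 0. Lengths are in m, angles in degrees, forces in N, time in s.
With the tool pointing down it reaches from about 0.3 to 0.75 m from the base axis. Payload 8.5 kg.
Tool frame: the origin (TCP) lies on the centre line of the jaws, within the pads' length; the fingertips stand 17 mm ahead of it and the grasp point (between the pads) lies 2 mm behind it (env.tcp_to_tips is the distance from the TCP to the fingertips, in m); z points along the fingers, y is the line along which they close (so a half turn about z gives the same grasp; the last joint's range is limited). The gripper opens to 85 mm and grips with 20 to 120 N. Pads are 22 mm wide; open, the fingers measure 114 mm over their backs; the gripper's body (76 mm by 85 mm) begins 54 mm behind the grasp point. The pads swing forward as they close: fully open they stand 13 mm farther back than shut.
Start: joints at [52.981, 21.807, 74.336, -0, 83.858, -12.336], TCP at [0.23, 0.5, 0.248] pointing down, gripper open.
Joint ranges: [-178.18, 178.18], [-50.72, 133.34], [12.68, 142.11], [-81.47, 261.47], [9.98, 163.14], [-165.26, 165.26]. Speed limits (degrees/s): [136.94, 136.94, 180, 180, 180, 180].

INTERFACE

Orientations are given as a 3x3 rotation matrix whose columns are the frame's x, y, z axes.
In Python, from rig import env gives the robot as it stands. The module is installed in compiled form; this text tells all that it offers.
- The arm moves only by the shell command python3 -m pendant 'ROWS' [FORCE]. ROWS is JSON, a list of rows, each a list of 7 numbers: the opening, from 0 (shut) to 1 (fully open), then the shift along the tool's x, y, z in m, then the turn, a rotation vector about the tool's x, y, z in rad. A call has 1 to 5 rows; each row is the pose to reach, as a shift and turn from the pose commanded when the call began, along the tool's axes at that moment; what a row does not reach only later rows make up. A row lasts 1/8 s, in which the tool goes at most 62.5 mm and 10.7 degrees, less where a joint would pass 70% of its speed; a pose out of reach is approached as far as the arm can. A call with a gripper value outside its range is refused whole. The fingers move at their own pace and stop on an object; FORCE is the grip in N (left out, the last holds). Time passes only in rows, so rows that repeat a pose let the fingers close. It gives the time, the measured TCP pose, the force, the opening and the grip force at its end, in the units of the state.
- env.observe(): the state, without advancing time (a new reading comes with each control period).
- env.get_image(name): name is "side" or "top"; returns a dict with "image" (480x640x3 uint8, blue, green, red), "fx", "fy", "cx", "cy" (pixels), "k1" (the pictures are not rectified: a ray, as slopes to the right and down, at radius r is drawn at 1 + k1 r^2 times it, then the intrinsics apply), "pose" (4x4, takes a point from camera to world coordinates). Camera axes: x right, y up, looking along -z (the intrinsics and any distortion apply to the point x, -y, -z); pixel columns grow to the right and rows downward; lengths in m; the calibration is good to about 2 mm. A picture is of the moment at which its call begins. There is no depth.
- env.close_job(): hands the job in; it is judged then, once.
Trained networks look in the newest picture that a camera, given by its name, has taken for a name from the list of things; names that differ only in an ending like _2 or _b are one class to them, and where a whole thing is asked for, a point or a joint stands for the part that bears it (a point fixed in the world has none). Each returns a list of dicts, best first, with "conf" (0 to 1); they miss things now and then, are a little off and sometimes report something else, mostly with a low value. They report only what shows in the picture. A call takes as long as a camera call. They do not tell look-alikes from the thing itself.
- env.find_in(camera, thing): "bbox" ([centre column, centre row, width, height] in pixels, round what is visible of it).
- env.trace(camera, thing): "mask" (480x640 bool, what is visible of it) and "bbox" ([centre column, centre row, width, height] in pixels, round what is visible of it).
- env.tip_of(camera, thing): "centre" ([column, row] in pixels: a listed point, or the origin of a listed thing).
The state is a dict: "time_s": time; "q": joint angles; "qvel": joint speeds; "joint_efforts": joint torques, N m; "position": TCP position; "tool_rot": TCP orientation; "ft_force": force on the tool from outside, world axes, zero at the start; "wrist_torque": the same for the moment, N m; "grip_width": finger opening in m; "gripper_force": force on a finger pad.
Only numpy, scipy, OpenCV 4.12 (cv2) and the standard library are available. Lean on these libraries where they do the work, as an engineer would, in place of code of your own. Each camera call takes 0.05 s, during which the arm holds its last target. There are 200 camera calls.

## Working session

There is one attempt and no reset: what is moved stays moved. The work goes in short steps, Python scripts to look and compute and a shell command to move; the robot and the scene stay as the last step left them, time stands still between calls to the robot, and variables do not carry over. Pictures are saved under pics/ and viewed, at most 10 in all, crops included, and the job is handed in when it is done.

```bash
mkdir -p pics
cat > h.py <<'E'
import numpy as np, cv2
from rig import env
def ray(im,u,v):
    K=np.array([[im["fx"],0,im["cx"]],[0,im["fy"],im["cy"]],[0,0,1.]])
    p=cv2.undistortPoints(np.array([[[u,v]]],float),K,np.array([im["k1"],0,0,0.]))[0,0]
    P=np.array(im["pose"]); d=P[:3,:3]@np.array([p[0],-p[1],-1]); return P[:3,3],d/np.linalg.norm(d)
def onz(im,u,v,z):
    o,d=ray(im,u,v); return o+d*(z-o[2])/d[2]
def proj(im,X):
    P=np.array(im["pose"]); c=P[:3,:3].T@(np.asarray(X,float)-P[:3,3]); p=np.array([c[0],-c[1]])/-c[2]
    p=p*(1+im["k1"]*(p@p)); return np.array([im["fx"]*p[0]+im["cx"],im["fy"]*p[1]+im["cy"]])
E
python3 - <<'E'
from h import *
np.set_printoptions(precision=4,suppress=True)
hz=dict(axle=.05,arrow=.05,station_foot=.05,crank_mid=.145,empty_station=.079,peg_left=.0944,peg_right=.0944,plate_mid=.022)
for c in("top","side"):
    im=env.get_image(c); cv2.imwrite(f"pics/{c}0.png",im["image"]); print(c,im["pose"][:3,3] if hasattr(im["pose"],'shape') else im["pose"])
    for t,z in hz.items():
        for r in env.tip_of(c,t)[:3]: print(t,round(r["conf"],2),np.round(r["centre"],1),onz(im,*r["centre"],z))
print(env.observe()["time_s"])
E
```

```text
top [ 0.3071 -0.0105  1.594 ]
arrow 0.77 [282.1 250.6] [0.4718 0.0868 0.05  ]
arrow 0.67 [410.1 254.6] [ 0.4581 -0.2995  0.05  ]
station_foot 0.93 [337.3 184.1] [ 0.6762 -0.0814  0.05  ]
station_foot 0.47 [352.5 288.9] [ 0.3558 -0.1239  0.05  ]
station_foot 0.33 [378.7 170. ] [ 0.7204 -0.2095  0.05  ]
crank_mid 0.64 [268.7 196.5] [0.6175 0.1198 0.145 ]
empty_station 0.67 [316.9 185.4] [ 0.6654 -0.0186  0.079 ]
peg_left 0.96 [317.7 201.4] [ 0.6133 -0.0207  0.0944]
peg_left 0.41 [176.9 194.7] [0.6341 0.3945 0.0944]
peg_right 0.8 [310.4 172.1] [0.7023 0.0007 0.0944]
plate_mid 0.96 [413.9 252.6] [ 0.467  -0.3166  0.022 ]
plate_mid 0.68 [358.7 233.2] [ 0.5279 -0.1474  0.022 ]
plate_mid 0.58 [409.2 205.6] [ 0.6141 -0.3061  0.022 ]
side [ 0.3647 -0.8123  1.106 ]
arrow 0.62 [305.8 235.6] [0.4922 0.0758 0.05  ]
arrow 0.58 [323.1 373.1] [ 0.4623 -0.3491  0.05  ]
station_foot 0.56 [380.9 269.6] [ 0.6752 -0.0826  0.05  ]
crank_mid 0.57 [349.  193.8] [0.6282 0.1283 0.145 ]
empty_station 0.72 [374.1 246.9] [ 0.6687 -0.0235  0.079 ]
peg_left 0.87 [355.1 240.1] [ 0.6185 -0.0023  0.0944]
plate_mid 0.94 [322.3 366.5] [ 0.4662 -0.3198  0.022 ]
plate_mid 0.89 [335.6 309.5] [ 0.5309 -0.1682  0.022 ]
plate_mid 0.65 [385.1 357.2] [ 0.623  -0.3239  0.022 ]
0.9
```

View pics/top0.png

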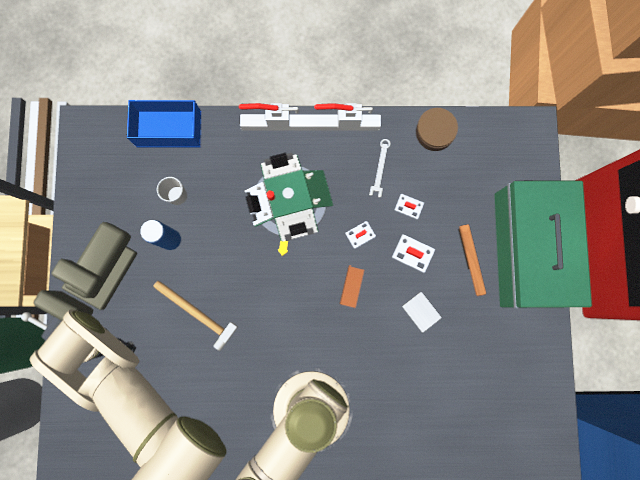

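View pics/side0.png

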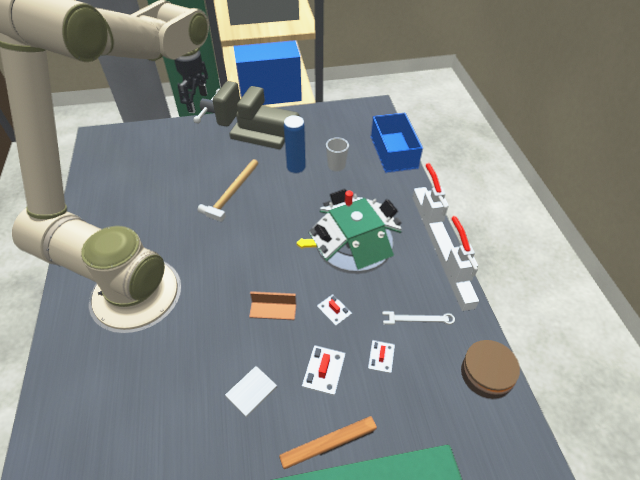

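The top view shows the rack at about (288,195), with its empty face pointing right and slightly towards the bottom, the knob at (270,196) and the yellow arrow at (283,247). There are three plates with red blocks, at (414,253), (360,234) and (409,206). The one at (414,253) is clearly the largest, so it fits. I'll confirm it in a crop and measure.

Run:
```python
from h import *
np.set_printoptions(precision=4,suppress=True)
I={}
for c in("top","side"):
    im=env.get_image(c); I[c]=im; hsv=cv2.cvtColor(im["image"],cv2.COLOR_BGR2HSV)
    for r in env.trace(c,"plate_mid")[:4]:
        m=r["mask"].astype(np.uint8); cs,_=cv2.findContours(m,0,1); k=max(cs,key=cv2.contourArea)
        b=cv2.boxPoints(cv2.minAreaRect(k)); W=np.array([onz(im,*p,.008)[:2] for p in b])
        print(c,"plate",round(r["conf"],2),np.round(r["bbox"]),W.mean(0),np.linalg.norm(W[1]-W[0]),np.linalg.norm(W[2]-W[1]),np.degrees(np.arctan2(*(W[1]-W[0])[::-1])))
    def blob(lo,hi,nm,z):
        m=cv2.inRange(hsv,lo,hi); n,_,s,ce=cv2.connectedComponentsWithStats(m)
        for i in range(1,n):
            if s[i,4]>25 and 220<ce[i][0]<450 and 150<ce[i][1]<420: print(c,nm,s[i,4],ce[i],onz(im,*ce[i],z))
    blob((0,170,120),(5,255,255),"red",.145 ); blob((24,150,120),(34,255,255),"yellow",.005)
t=I["top"]["image"]; a=cv2.resize(t[190:290,340:440],(600,600),interpolation=3); cv2.imwrite("pics/crop.png",a)
s=I["side"]["image"]; cv2.imwrite("pics/crop2.png",np.hstack([cv2.resize(t[140:260,230:350],(400,400),interpolation=3),cv2.resize(s[180:280,290:390+20][:, :100],(400,400),interpolation=3)]))
for c,p in(("top",(288,193)),("side",(357,216))): print("hub",onz(I[c],*p,.118))
```

```text
top plate 0.97 [412. 253.  39.  36.] [ 0.4666 -0.3209] 0.08105954446187857 0.11238134748017516 -26.27994999301995
top plate 0.96 [361. 235.  26.  22.] [ 0.5268 -0.1498] 0.07309334337771162 0.05179671107639237 -63.504256742734924
top plate 0.76 [408. 207.  26.  23.] [ 0.6162 -0.3083] 0.056159814112240226 0.07689013889501659 -22.70116081710541
top red 53 [270.0943 194.6226] [0.623  0.1158 0.145 ]
top red 45 [409.8    205.1778] [ 0.5913 -0.2847  0.145 ]
top red 34 [360.5882 233.5588] [ 0.5096 -0.142   0.145 ]
top red 100 [414.37 252.41] [ 0.455 -0.294  0.145]
top yellow 99 [282.899  247.2323] [0.4871 0.0872 0.005 ]
side plate 0.96 [323. 369.  42.  47.] [ 0.4668 -0.3208] 0.11326300246351177 0.08482823426354129 67.23235979485439
side plate 0.7 [335. 311.  36.  26.] [ 0.5257 -0.1593] 0.05916225950684829 0.08652877500820517 39.0577441417573
side plate 0.59 [381. 358.  21.  31.] [ 0.6198 -0.3124] 0.08025914668817039 0.05661906220177488 70.00064911396308
side red 126 [433.4921 177.3651] [0.8885 0.1501 0.145 ]
side red 79 [348.3671 197.8354] [0.6228 0.1128 0.145 ]
side red 62 [334.1613 306.6935] [ 0.5102 -0.2331  0.145 ]
side red 55 [381.8    352.9818] [ 0.5893 -0.3684  0.145 ]
side red 156 [323.6859 365.6218] [ 0.458  -0.3742  0.145 ]
side yellow 125 [306.104 243.12 ] [0.4937 0.0844 0.005 ]
hub [0.6336 0.066  0.118 ]
hub [0.6382 0.0641 0.118 ]
```

View pics/crop.png

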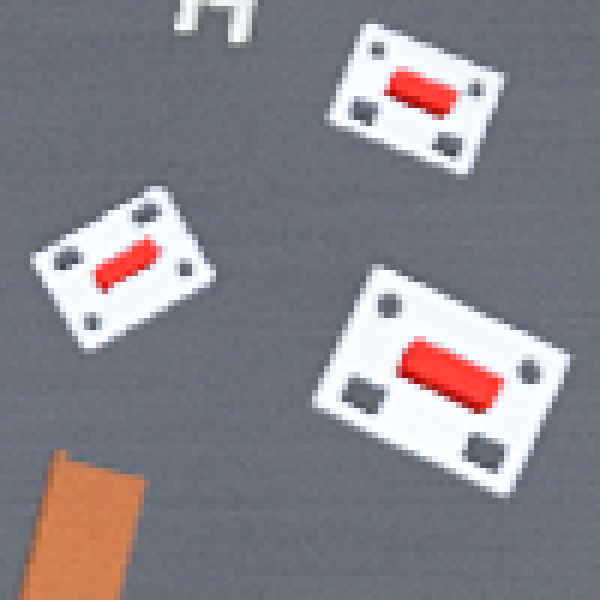

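View pics/crop2.png

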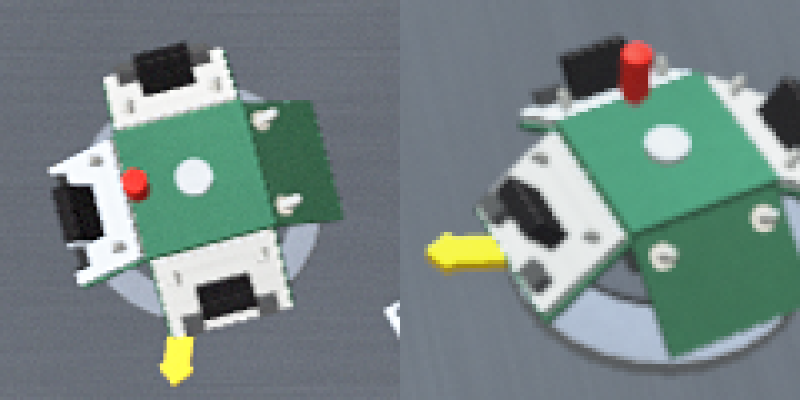

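The crop confirms it: the plate at (414,253) is the largest (110 x 80 mm as measured) and its holes are on the upper-right edge. Measured values:

| Item | Position or angle |
|---|---|
| Axis | about (0.636, 0.065) |
| Knob | (0.623, 0.1145) |
| Empty face | points at -75° |
| Arrow | points at about 172° |

So the rack needs about -113° of turn.

```bash
cat >> h.py <<'E'
from scipy.spatial.transform import Rotation as Ro
def rel(p,R=None):
    o=env.observe(); T=np.array(o["tool_rot"]); d=T.T@(np.array(p)-o["position"])
    w=Ro.from_matrix(T.T@R).as_rotvec() if R is not None else np.zeros(3)
    print("t",round(o["time_s"],2),"pos",np.round(o["position"],4),"q",np.round(o["q"],1),"F",np.round(o["ft_force"],1),"w",round(o["grip_width"],4)); print("shift",np.round(d,4),"rotvec",np.round(w,4))
E
python3 - <<'E'
from h import *
rel([.623,.1145,.23]); print(np.round(env.observe()["tool_rot"],3))
E
```

```text
t 1.1 pos [0.2297 0.4997 0.2483] q [ 53.   21.8  74.3  -0.   83.9 -12.3] F [-0.  -0.5 -0.1] w 0.0855
shift [-0.5183 -0.1858  0.0183] rotvec [0. 0. 0.]
[[-0.909  0.418 -0.   ]
 [ 0.418  0.909 -0.   ]
 [ 0.    -0.    -1.   ]]
```

```bash
python3 -m pendant '[[0.6,-0.058,-0.021,0,0,0,0],[0.6,-0.116,-0.042,0,0,0,0],[0.6,-0.174,-0.063,0,0,0,0],[0.6,-0.232,-0.084,0,0,0,0],[0.6,-0.29,-0.105,0,0,0,0]]' 40
python3 -m pendant '[[0.6,-0.058,-0.021,0,0,0,0],[0.6,-0.116,-0.042,0,0,0,0],[0.6,-0.174,-0.063,0,0,0,0],[0.6,-0.228,-0.081,0.01,0,0,0],[0.6,-0.228,-0.081,0.018,0,0,0]]'
python3 - <<'E'
from h import *
rel([.623,.1145,.146])
im=env.get_image("side"); cv2.imwrite("pics/k.png",cv2.resize(im["image"][100:300,250:450],(600,600)))
E
```

```text
time_s: 1.72
position: [0.4506, 0.2816, 0.2485]
tool_rot: [[-0.909, 0.418, 0.0], [0.418, 0.909, 0.0], [-0.0, 0.0, -1.0]]
ft_force: [0.3, 0.9, 0.1]
grip_width: 0.0516
gripper_force: 0.0
time_s: 2.35
position: [0.6246, 0.1113, 0.2287]
tool_rot: [[-0.907, 0.422, -0.001], [0.422, 0.907, -0.0], [0.001, -0.001, -1.0]]
ft_force: [-0.9, 0.8, 0.1]
grip_width: 0.0515
gripper_force: 0.0
t 2.35 pos [0.6246 0.1113 0.2287] q [ -0.6  31.2  61.6  -0.   87.2 -65.6] F [-0.9  0.8  0.1] w 0.0515
shift [0.0028 0.0023 0.0827] rotvec [0. 0. 0.]
```

View pics/k.png

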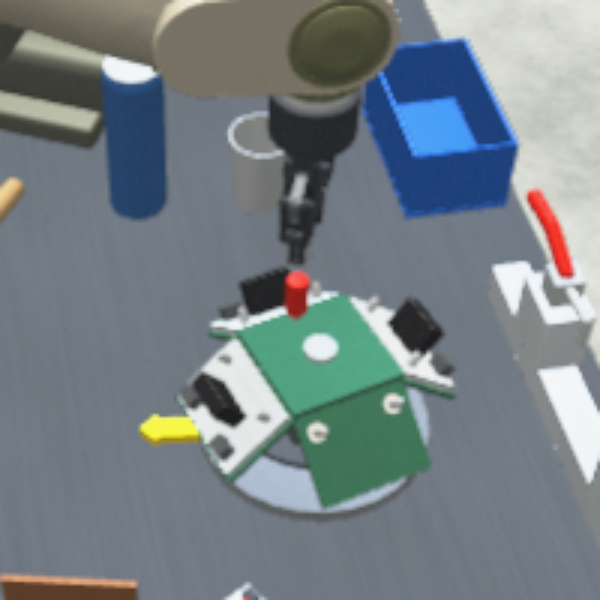

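The fingers stand above the knob, so I'll go down and pinch.

```bash
python3 -m pendant '[[0.6,0.002,0.002,0.03,0,0,0],[0.6,0.002,0.002,0.06,0,0,0],[0.6,0.002,0.002,0.081,0,0,0],[0.6,0.002,0.002,0.081,0,0,0]]'
python3 -m pendant '[[0,0,0,0,0,0,0],[0,0,0,0,0,0,0],[0,0,0,0,0,0,0],[0,0,0,0,0,0,0]]' 40
python3 - <<'E'
from h import *
o=env.observe(); T=np.array(o["tool_rot"]); p=np.array(o["position"])
c=np.array([.636,.065]); print(p)
r0=p[:2]-c; a0=np.arctan2(r0[1],r0[0]); print(np.hypot(*r0),np.degrees(a0))
for k in range(1,16):
    a=np.radians(104.5)-np.radians(113)*k/15
    q=c+.05*np.array([np.cos(a),np.sin(a)])-(c+.05*np.array([np.cos(np.radians(104.5)),np.sin(np.radians(104.5))])); print(k,np.round((T.T@[*q,0])[:2],4))
E
```

```text
time_s: 2.9
position: [0.6204, 0.1182, 0.1485]
tool_rot: [[-0.909, 0.416, -0.003], [0.416, 0.909, 0.0], [0.003, -0.001, -1.0]]
ft_force: [0.8, -1.2, 0.6]
grip_width: 0.0516
gripper_force: 0.0
time_s: 3.4
position: [0.6225, 0.1159, 0.1514]
tool_rot: [[-0.908, 0.418, 0.004], [0.418, 0.908, -0.002], [-0.004, -0.001, -1.0]]
ft_force: [0.4, -7.0, 3.7]
grip_width: 0.0204
gripper_force: 40.6
[0.62252675 0.11585986 0.15141942]
0.05261419888568557 104.83737395886408
1 [-0.0054  0.0038]
2 [-0.0112  0.0069]
3 [-0.0173  0.0092]
4 [-0.0237  0.0106]
5 [-0.0303  0.0112]
6 [-0.0368  0.011 ]
7 [-0.0433  0.0099]
8 [-0.0496  0.0079]
9 [-0.0555  0.0052]
10 [-0.0611  0.0017]
11 [-0.0661 -0.0026]
12 [-0.0706 -0.0074]
13 [-0.0743 -0.0128]
14 [-0.0774 -0.0186]
15 [-0.0796 -0.0248]
```

```bash
python3 -m pendant '[[0,-0.0054,0.0038,0,0,0,0],[0,-0.0112,0.0069,0,0,0,0],[0,-0.0173,0.0092,0,0,0,0],[0,-0.0237,0.0106,0,0,0,0],[0,-0.0303,0.0112,0,0,0,0]]'
python3 -m pendant '[[0,-0.0065,-0.0002,0,0,0,0],[0,-0.013,-0.0013,0,0,0,0],[0,-0.0193,-0.0033,0,0,0,0],[0,-0.0252,-0.006,0,0,0,0],[0,-0.0308,-0.0095,0,0,0,0]]'
python3 -m pendant '[[0,-0.005,-0.0043,0,0,0,0],[0,-0.0095,-0.0091,0,0,0,0],[0,-0.0132,-0.0145,0,0,0,0],[0,-0.0163,-0.0203,0,0,0,0],[0,-0.0185,-0.0265,0,0,0,0]]'
python3 -m pendant '[[0,0,0,0,0,0,0],[0,0,0,0,0,0,0]]'
```

```text
time_s: 4.03
position: [0.6533, 0.1124, 0.1513]
tool_rot: [[-0.908, 0.419, -0.001], [0.419, 0.908, -0.004], [-0.001, -0.004, -1.0]]
ft_force: [-10.4, -11.3, 8.6]
grip_width: 0.0208
gripper_force: 41.1
time_s: 4.65
position: [0.6758, 0.0921, 0.1514]
tool_rot: [[-0.908, 0.418, -0.005], [0.418, 0.908, -0.002], [0.003, -0.004, -1.0]]
ft_force: [-17.6, -5.4, 10.3]
grip_width: 0.0208
gripper_force: 41.3
time_s: 5.28
position: [0.6823, 0.0625, 0.1514]
tool_rot: [[-0.909, 0.417, -0.002], [0.417, 0.909, 0.002], [0.002, 0.001, -1.0]]
ft_force: [-9.6, 5.5, 7.9]
grip_width: 0.0207
gripper_force: 41.1
time_s: 5.52
position: [0.6822, 0.0615, 0.1514]
tool_rot: [[-0.909, 0.417, -0.002], [0.417, 0.909, -0.0], [0.002, -0.001, -1.0]]
ft_force: [-11.4, -0.9, 7.4]
grip_width: 0.0205
gripper_force: 41.0
```

```bash
python3 -m pendant '[[0,-0.001,-0.0025,0,0,0,0],[0,-0.001,-0.0025,0,0,0,0],[0.5,-0.001,-0.0025,0,0,0,0],[0.5,-0.001,-0.0025,0,0,0,0]]'
python3 -m pendant '[[0.6,0,0,-0.04,0,0,0],[0.6,0,0,-0.09,0,0,0],[0.6,0,0,-0.09,0,0,0],[0.6,0.054,0.025,-0.09,0,0,0],[0.6,0.1,0.05,-0.09,0,0,0]]'
python3 - <<'E'
from h import *
np.set_printoptions(precision=4,suppress=True)
a=np.radians(-23.5); 
Y=np.array([np.cos(a),np.sin(a),0]); Z=np.array([0,0,-1.]); R=np.c_[np.cross(Y,Z),Y,Z]
rel([.4667,-.3208,.2],R)
for c in("top","side"):
    im=env.get_image(c); cv2.imwrite(f"pics/t_{c}.png",cv2.resize(im["image"][120:280,220:430],(788,600)))
    for t,z in dict(station_foot=.05,crank_mid=.145,empty_station=.079,peg_left=.0944,peg_right=.0944,arrow=.05).items():
        for r in env.tip_of(c,t)[:1]: print(c,t,round(r["conf"],2),np.round(r["centre"],1),onz(im,*r["centre"],z))
E
```

```text
time_s: 6.02
position: [0.6838, 0.0586, 0.15]
tool_rot: [[-0.909, 0.418, 0.002], [0.418, 0.909, -0.0], [-0.002, 0.0, -1.0]]
ft_force: [0.2, 0.7, 0.6]
grip_width: 0.0425
gripper_force: 0.0
time_s: 6.65
position: [0.6123, 0.1465, 0.2383]
tool_rot: [[-0.908, 0.418, -0.001], [0.418, 0.908, 0.0], [0.001, -0.0, -1.0]]
ft_force: [0.4, -0.8, 0.0]
grip_width: 0.0512
gripper_force: 0.0
t 6.65 pos [0.6123 0.1465 0.2383] q [  2.7  30.4  61.5   0.   88.2 -62.6] F [ 0.4 -0.8  0. ] w 0.0512
shift [-0.0634 -0.4853  0.0385] rotvec [-0.0013 -0.0006  1.5492]
top station_foot 0.71 [285.9 247.2] [0.4821 0.0754 0.05  ]
top crank_mid 0.6 [285.2 173.3] [0.6855 0.0728 0.145 ]
top empty_station 0.78 [283.9 223.2] [0.5506 0.08   0.079 ]
top peg_left 0.79 [273.5 216.2] [0.5691 0.1097 0.0944]
top peg_right 0.71 [298.3 215.5] [0.571  0.0367 0.0944]
top arrow 0.85 [282.7 252.1] [0.4673 0.085  0.05  ]
side station_foot 0.89 [301.5 232.9] [0.4816 0.0883 0.05  ]
side crank_mid 0.37 [416.3 320.6] [ 0.6892 -0.3041  0.145 ]
side empty_station 0.68 [325.6 228.8] [0.5488 0.0664 0.079 ]
side peg_left 0.8 [326.9 210.6] [0.5632 0.1218 0.0944]
side peg_right 0.75 [332.  235.6] [0.5588 0.0253 0.0944]
side arrow 0.95 [304.8 234. ] [0.4904 0.0824 0.05  ]
```

View pics/t_side.png

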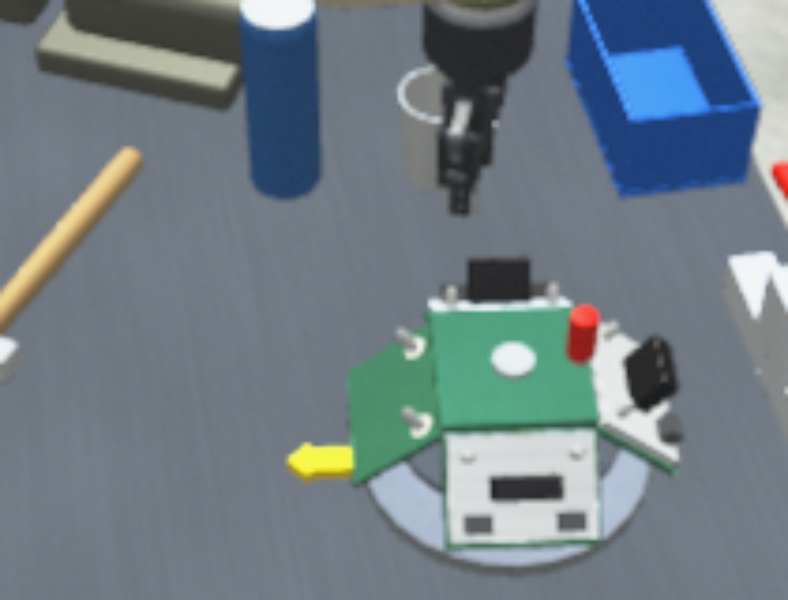

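The side view shows the empty face (crop 350-440, 310-484) turned to the arrow side. I'll check the exact angle in the top view.

View pics/t_top.png

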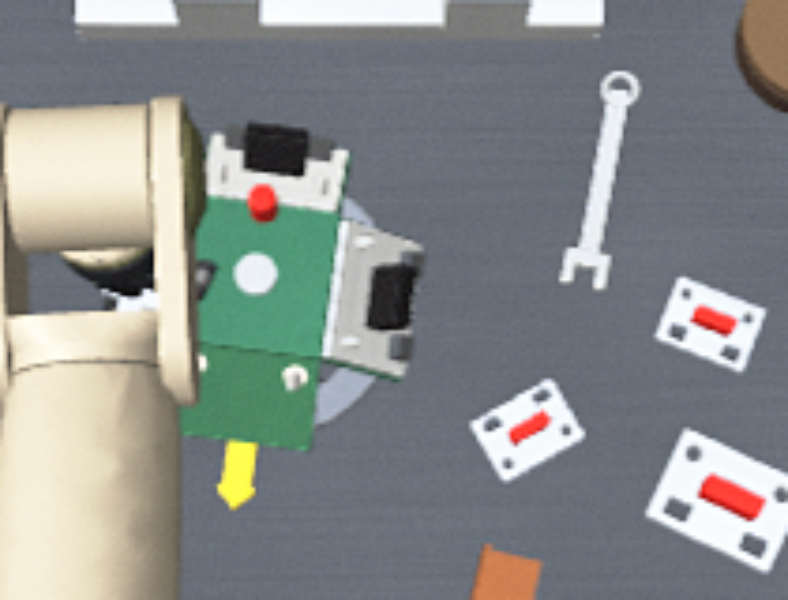

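```bash
python3 -m pendant '[[0.6,0,-0.06,0,0,0,0.18],[0.6,-0.01,-0.12,0,0,0,0.36],[0.6,-0.02,-0.18,0,0,0,0.54],[0.6,-0.03,-0.24,0,0,0,0.72],[0.6,-0.04,-0.3,0,0,0,0.9]]'
```

```text
time_s: 7.98
position: [0.5239, -0.1454, 0.2396]
tool_rot: [[-0.232, 0.973, 0.001], [0.973, 0.232, -0.0], [-0.0, 0.0, -1.0]]
ft_force: [0.0, -0.5, 1.7]
grip_width: 0.0513
gripper_force: 0.0
```

The empty face is centred on the arrow, at crop (245,400) against the arrow at (240,475), so step 1 looks met. With the arm now clear, I'll measure the rack pose properly.

Run:
```python
from h import *
from scipy.optimize import least_squares
np.set_printoptions(precision=4,suppress=True)
a=np.radians(-23.5); Y=np.array([np.cos(a),np.sin(a),0]); Z=np.array([0,0,-1.]); R=np.c_[np.cross(Y,Z),Y,Z]
rel([.4667,-.3208,.1],R)
s40,c40=np.sin(np.radians(40)),np.cos(np.radians(40))
def face(cx,cy,th,x,y,z):
    r=.0895-x*c40+z*s40; e=np.array([np.cos(th),np.sin(th)]); t=np.array([e[1],-e[0]])  # y = z cross x : x inward
    return np.array([*(np.array([cx,cy])+r*e+y*t),.079+x*s40+z*c40])
obs=[]
for c in("top","side"):
    im=env.get_image(c); cv2.imwrite(f"pics/r_{c}.png",im["image"]); hsv=cv2.cvtColor(im["image"],cv2.COLOR_BGR2HSV)
    m=cv2.inRange(hsv,(0,170,120),(5,255,255)); n,_,s,ce=cv2.connectedComponentsWithStats(m)
    for i in range(1,n):
        if s[i,4]>25 and 260<ce[i][0]<390 and 150<ce[i][1]<220: print(c,"knob",ce[i],onz(im,*ce[i],.145)); obs.append((im,ce[i],"k",3))
    for t,f in dict(peg_left=(.024,.04,0),peg_right=(.024,-.04,0),empty_station=(0,0,0),station_foot="s").items():
        r=env.tip_of(c,t)
        if r: print(c,t,round(r[0]["conf"],2),np.round(r[0]["centre"],1)); obs.append((im,np.array(r[0]["centre"]),f,1))
def P(v,f):
    cx,cy,th=v
    if f=="k": return [cx-.05*np.cos(th),cy-.05*np.sin(th),.147]
    if f=="s": return [cx+.155*np.cos(th),cy+.155*np.sin(th),.05]
    return face(cx,cy,th,*f)
F=lambda v:np.concatenate([w**.5*(proj(im,P(v,f))-u) for im,u,f,w in obs])
r=least_squares(F,[.635,.066,3.0],loss="soft_l1"); print(r.x,np.degrees(r.x[2]),F(r.x).reshape(-1,2).round(1).tolist())
```

```text
t 7.97 pos [ 0.5239 -0.1454  0.2396] q [-28.   21.5  76.3   0.   82.2 -41.4] F [ 0.  -0.5  1.7] w 0.0513
shift [-0.1573 -0.0964  0.1396] rotvec [0.0006 0.0002 0.6442]
top knob [289.4314 174.    ] [0.6834 0.0607 0.145 ]
top peg_left 0.96 [270.8 218.2]
top peg_right 0.73 [300.6 214.4]
top empty_station 0.7 [285.3 224. ]
top station_foot 0.95 [285.4 246.5]
side knob [374.8354 208.6709] [0.686  0.0582 0.145 ]
side peg_left 0.95 [326.4 212.8]
side peg_right 0.89 [331.8 234.1]
side empty_station 0.88 [323.1 227.2]
side station_foot 0.83 [304.1 233.3]
[0.6351 0.0648 3.0432] 174.36204991173838 [[0.4, -1.2], [2.1, -1.7], [-0.7, 4.6], [0.7, 0.7], [-1.1, 1.1], [-0.8, -1.6], [2.9, 0.1], [0.3, -0.4], [1.1, -0.1], [-2.4, 1.7]]
```

```bash
python3 -m pendant '[[0.6,-0.04,-0.024,0.03,0,0,0.17],[0.6,-0.08,-0.048,0.06,0,0,0.34],[0.6,-0.12,-0.072,0.09,0,0,0.51],[0.6,-0.157,-0.0965,0.12,0,0,0.658],[0.6,-0.157,-0.0965,0.12,0,0,0.658]]' 100
python3 - <<'E'
from h import *
a=np.radians(-24.3); Y=np.array([np.cos(a),np.sin(a),0]); Z=np.array([0,0,-1.]); R=np.c_[np.cross(Y,Z),Y,Z]
rel([.4667,-.3208,.032],R)
im=env.get_image("side"); cv2.imwrite("pics/p.png",cv2.resize(im["image"][270:420,240:440],(800,600)))
E
```

```text
time_s: 9.1
position: [0.467, -0.3201, 0.1171]
tool_rot: [[0.409, 0.913, -0.003], [0.913, -0.409, 0.003], [0.001, -0.004, -1.0]]
ft_force: [-0.8, 0.3, -0.2]
grip_width: 0.0512
gripper_force: 0.0
t 9.1 pos [ 0.467  -0.3201  0.1171] q [-46.4  30.7  82.8  -0.   66.7 -22.3] F [-0.8  0.3 -0.2] w 0.0512
shift [-0.0008  0.0003  0.0851] rotvec [-0.0037 -0.0012  0.003 ]
```

View pics/p.png

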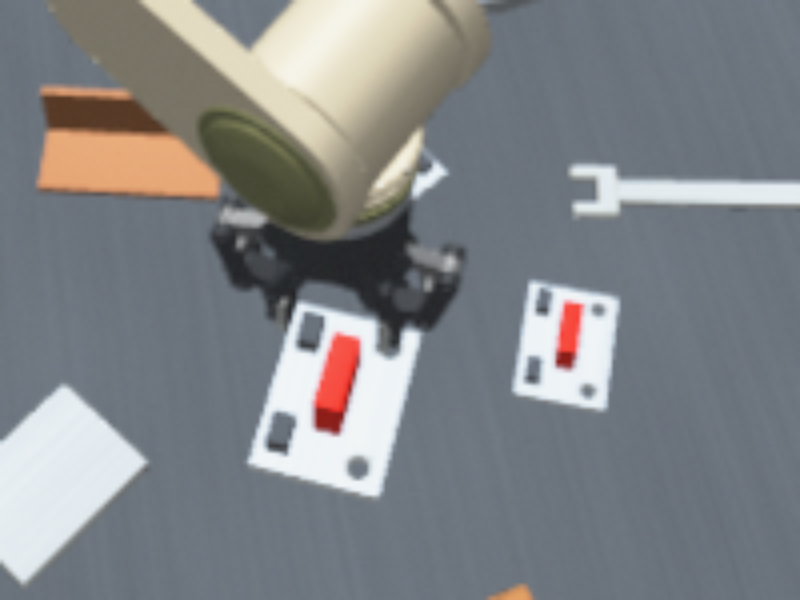

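The open fingers straddle the red block at (337,383) of the crop, so I'll go down and grip.

```bash
python3 -m pendant '[[0.6,0,0,0.03,0,0,0],[0.6,0,0,0.06,0,0,0],[0.6,-0.001,0,0.085,0,0,0],[0.6,-0.001,0,0.085,0,0,0]]'
python3 -m pendant '[[0,0,0,0,0,0,0],[0,0,0,0,0,0,0],[0,0,0,0,0,0,0],[0,0,0,0,0,0,0]]' 100
python3 -m pendant '[[0,0,0,-0.04,0,0,0],[0,0,0,-0.09,0,0,0],[0,0,0,-0.14,0,0,0],[0,0,0,-0.18,0,0,0],[0,0,0,-0.18,0,0,0]]'
python3 - <<'E'
from h import *
np.set_printoptions(precision=4,suppress=True)
o=env.observe(); T=np.array(o["tool_rot"]); p=np.array(o["position"]); print(p)
# plate in hand: trace outline, corners at plate top surface vs prediction
for c in("top","side"):
    im=env.get_image(c); cv2.imwrite(f"pics/h_{c}.png",cv2.resize(im["image"][(200 if c=="top" else 200):(320 if c=="top" else 400),(340 if c=="top" else 250):(480 if c=="top" else 450)],(700 if c=="top" else 600,600)))
    for t in("plate_mid","plate"):
        for r in env.tip_of(c,t)[:2]:
            # predicted plate_mid = p+T@(0,0,.032-.022)
            d=.009 if t=="plate_mid" else .031
            print(c,t,round(r["conf"],2),np.round(r["centre"],1),"pred",proj(im,p+T@[0,0,d]), "off", T.T@(onz(im,*r["centre"],p[2]-d)-(p+T@[0,0,d])))
s,c40=np.sin(np.radians(40)),np.cos(np.radians(40))
E
```

```text
time_s: 9.65
position: [0.4682, -0.3182, 0.034]
tool_rot: [[0.403, 0.915, -0.001], [0.915, -0.403, 0.001], [0.001, -0.002, -1.0]]
ft_force: [0.0, 0.8, 1.0]
grip_width: 0.0512
gripper_force: 0.0
time_s: 10.15
position: [0.4685, -0.32, 0.0361]
tool_rot: [[0.406, 0.914, 0.002], [0.914, -0.406, -0.002], [-0.001, 0.003, -1.0]]
ft_force: [0.5, 2.6, 6.9]
grip_width: 0.0159
gripper_force: 97.8
time_s: 10.78
position: [0.4684, -0.3203, 0.2177]
tool_rot: [[0.406, 0.914, 0.005], [0.914, -0.406, -0.005], [-0.003, 0.006, -1.0]]
ft_force: [-0.5, -0.0, -3.5]
grip_width: 0.0162
gripper_force: 98.5
[ 0.4684 -0.3203  0.2177]
top plate_mid 0.66 [169.6 240.5] pred [428.3736 245.0554] off [ 0.6456 -0.2701 -0.0034]
top plate_mid 0.56 [359.4 232.5] pred [428.3736 245.0554] off [ 0.1854 -0.0439 -0.0007]
top plate 0.6 [360.3 234.6] pred [426.6651 245.9459] off [ 0.1804 -0.0448 -0.0007]
top plate 0.41 [424.2 244.6] pred [426.6651 245.9459] off [ 0.0077  0.0007 -0.    ]
side plate_mid 0.85 [321.1 328.8] pred [324.0221 328.3683] off [-0.0025 -0.0058 -0.    ]
side plate_mid 0.68 [382.8 355. ] pred [324.0221 328.3683] off [-0.0318  0.1309  0.0009]
side plate 0.91 [324.5 337.9] pred [323.978  333.4532] off [-0.0102  0.0035  0.    ]
side plate 0.9 [380.1 354.5] pred [323.978  333.4532] off [-0.0207  0.1257  0.0009]
```

View pics/h_side.png

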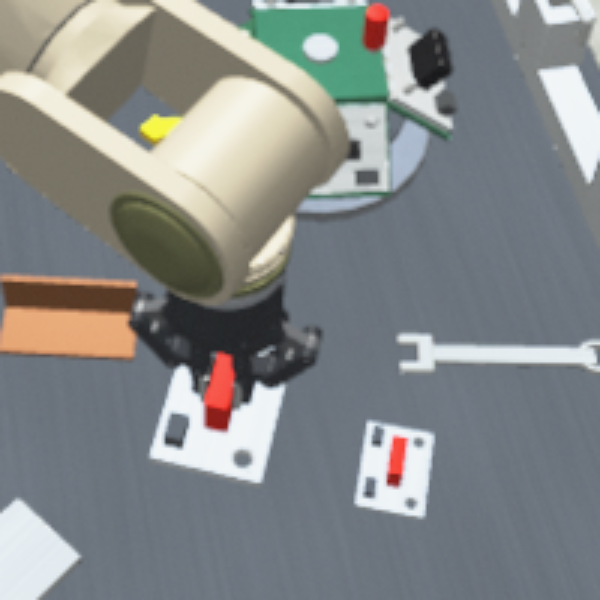

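The plate is held squarely by the red block at (219,390) of the crop, and the block is central between the pads. Next I'll work out the standoff pose.

```bash
cat >> h.py <<'E'
s40,c40=np.sin(np.radians(40)),np.cos(np.radians(40))
def hang(d,c=(.634,.0655),th=173.7,off=(-.0015,0,.036),dx=0,dy=0):
    e=np.array([np.cos(np.radians(th)),np.sin(np.radians(th)),0]); k=np.array([0,0,1.])
    zf=s40*e+c40*k; xf=-c40*e+s40*k; yf=np.cross(zf,xf)
    S=np.array([*c,0])+.0895*e+.079*k; R=np.c_[yf,xf,-zf]
    return S+d*zf+dx*xf+dy*yf-R@np.array(off),R
E
python3 - <<'E'
from h import *
p,R=hang(.12); print(p); rel(p,R)
o=env.observe(); T=np.array(o["tool_rot"]); w=Ro.from_matrix(T.T@R).as_rotvec()
for k in range(1,8):
    print(k,np.round((T.T@(p-o["position"]))*k/7,3),np.round(w*k/7,3))
E
```

```text
[0.44553579 0.08781576 0.19850293]
t 11.07 pos [ 0.4674 -0.3195  0.2129] q [-46.3  25.1  75.1  -0.   80.  -22.4] F [-0.7  0.2 -3.8] w 0.0161
shift [ 0.3634 -0.1854  0.0153] rotvec [-0.695   0.1061 -0.296 ]
1 [ 0.052 -0.026  0.002] [-0.099  0.015 -0.042]
2 [ 0.104 -0.053  0.004] [-0.199  0.03  -0.085]
3 [ 0.156 -0.079  0.007] [-0.298  0.045 -0.127]
4 [ 0.208 -0.106  0.009] [-0.397  0.061 -0.169]
5 [ 0.26  -0.132  0.011] [-0.496  0.076 -0.211]
6 [ 0.311 -0.159  0.013] [-0.596  0.091 -0.254]
7 [ 0.363 -0.185  0.015] [-0.695  0.106 -0.296]
```

```bash
python3 -m pendant '[[0,0.052,-0.026,0.002,-0.099,0.015,-0.042],[0,0.104,-0.053,0.004,-0.199,0.03,-0.085],[0,0.156,-0.079,0.007,-0.298,0.045,-0.127],[0,0.208,-0.106,0.009,-0.397,0.061,-0.169],[0,0.26,-0.132,0.011,-0.496,0.076,-0.211]]'
python3 - <<'E'
from h import *
rel(*hang(.12))
E
```

```text
time_s: 11.7
position: [0.4518, -0.027, 0.2029]
tool_rot: [[0.195, 0.858, 0.476], [0.981, -0.181, -0.075], [0.022, 0.481, -0.876]]
ft_force: [1.6, 0.6, -3.4]
grip_width: 0.0165
gripper_force: 98.8
t 11.7 pos [ 0.4518 -0.027   0.2029] q [-21.9   5.4 111.6  10.7  35.2 -17.6] F [ 1.6  0.6 -3.4] w 0.0165
shift [ 0.1112 -0.0283 -0.0078] rotvec [-0.1947  0.031  -0.0837]
```

```bash
python3 -m pendant '[[0,0.055,-0.014,-0.004,-0.098,0.016,-0.042],[0,0.111,-0.028,-0.008,-0.195,0.031,-0.084],[0,0.111,-0.028,-0.008,-0.195,0.031,-0.084],[0,0.111,-0.028,-0.008,-0.195,0.031,-0.084]]'
python3 - <<'E'
from h import *
rel(*hang(.12)); rel(*hang(.035))
E
```

```text
time_s: 12.2
position: [0.4457, 0.0867, 0.1984]
tool_rot: [[0.108, 0.764, 0.636], [0.994, -0.083, -0.07], [-0.001, 0.639, -0.769]]
ft_force: [0.4, -0.7, -3.4]
grip_width: 0.0162
gripper_force: 98.9
t 12.2 pos [0.4457 0.0867 0.1984] q [ -2.8   5.8 118.2  -7.8  16.5  10.1] F [ 0.4 -0.7 -3.4] w 0.0162
shift [ 0.001  -0.0002 -0.0003] rotvec [-0.0044 -0.0006  0.0018]
t 12.2 pos [0.4457 0.0867 0.1984] q [ -2.8   5.8 118.2  -7.8  16.5  10.1] F [ 0.4 -0.7 -3.4] w 0.0162
shift [0.001  0.0002 0.0847] rotvec [-0.0044 -0.0006  0.0018]
```

```bash
python3 -m pendant '[[0,0.001,0,0.03,0,0,0],[0,0.001,0,0.055,0,0,0],[0,0.001,0,0.075,0,0,0],[0,0.001,0,0.085,0,0,0],[0,0.001,0,0.085,0,0,0]]'
python3 - <<'E'
from h import *
np.set_printoptions(precision=4,suppress=True)
rel(*hang(.0)); o=env.observe(); T=np.array(o["tool_rot"]); p=np.array(o["position"])
pl=lambda x,y,z:p+T@(np.array([-.0015,0,.036])+[y,x,-z])
out=[]
for c in("top","side"):
    im=env.get_image(c); I=im["image"].copy()
    for t,y in(("peg_left",.04),("peg_right",-.04)):
        for r in env.tip_of(c,t)[:1]:
            S=proj(im,hang(0,off=(0,0,0),dx=.024,dy=y)[0]); print(c,t,round(r["conf"],2),np.round(r["centre"],1),"pred peg foot",S)
    for t,z in(("plate_mid",.022),("plate",0)):
        for r in env.tip_of(c,t)[:2]: print(c,t,round(r["conf"],2),np.round(r["centre"],1),"pred",proj(im,pl(0,0,z)))
    u0,v0=(240,150) if c=="top" else (280,170)
    J=cv2.resize(I[v0:v0+110,u0:u0+110],(400,400)if 0 else (396,396),interpolation=3)
    q=[proj(im,pl(x,y,.008)) for x,y in((.04,.055),(.04,-.055),(-.04,-.055),(-.04,.055))]
    for a in q: cv2.circle(J,tuple(int(v) for v in (a-[u0,v0]+.5)*3.6),3,(255,0,255),1)
    for y in(.04,-.04):
        for hh,col in((.0,(0,255,255)),(.024,(255,255,0))):
            cv2.circle(J,tuple(int(v) for v in (proj(im,hang(hh,off=(0,0,0),dx=.024,dy=y)[0])-[u0,v0]+.5)*3.6),3,col,1)
    out.append(J)
cv2.imwrite("pics/ins.png",np.hstack(out))
E
```

```text
time_s: 12.82
position: [0.5052, 0.0837, 0.1468]
tool_rot: [[0.115, 0.774, 0.623], [0.993, -0.086, -0.076], [-0.005, 0.627, -0.779]]
ft_force: [-0.1, -0.2, -3.9]
grip_width: 0.0161
gripper_force: 98.8
t 12.82 pos [0.5052 0.0837 0.1468] q [ -2.5  16.9 114.6 -16.3  10.1  19. ] F [-0.1 -0.2 -3.9] w 0.0161
shift [-0.0021 -0.0117  0.0422] rotvec [-0.0201  0.0075 -0.0006]
top peg_left 0.89 [270.7 216. ] pred peg foot [272.3652 216.6814]
top peg_right 0.64 [298.5 214.6] pred peg foot [299.3707 219.5495]
top plate_mid 0.73 [360.9 232.2] pred [282.2589 232.8104]
top plate_mid 0.62 [406.6 203.9] pred [282.2589 232.8104]
top plate 0.83 [283.6 229.4] pred [283.2305 228.9483]
top plate 0.62 [406.3 205.4] pred [283.2305 228.9483]
side peg_left 0.66 [325.9 210.1] pred peg foot [328.9904 212.5414]
side peg_right 0.8 [333.8 236.1] pred peg foot [331.4595 233.3782]
side plate_mid 0.79 [313.1 211. ] pred [312.4967 213.1515]
side plate_mid 0.71 [333.8 311.1] pred [312.4967 213.1515]
side plate 0.8 [332.5 310.4] pred [317.4467 217.1027]
side plate 0.76 [381.  351.9] pred [317.4467 217.1027]
```

View pics/ins.png

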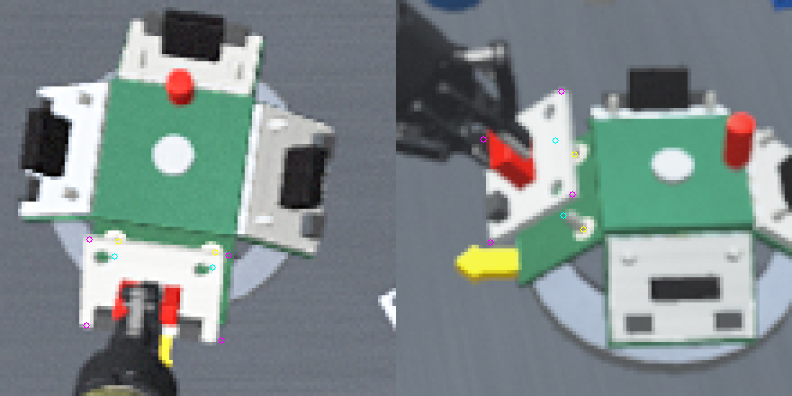

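The view shows the plate at (150,290) left and (535,165) right, just outside the two pegs and lined up with them. However, joint 5 has reached its lower limit (10°), so the full 40° tilt can't be reached here. I'll carry the plate about 10° flatter than the face, put the holes on the pegs, and let it fall and press flush.

```bash
cat >> h.py <<'E'
def hang2(d,dl=10,c=(.634,.0655),th=173.7,off=(-.0008,0,.036),dx=0,dy=0):
    "hole line (mid thickness of plate) at height d above face on the peg axis, plate flatter by dl deg"
    e=np.array([np.cos(np.radians(th)),np.sin(np.radians(th)),0]); k=np.array([0,0,1.])
    zf=s40*e+c40*k; xf=-c40*e+s40*k; yf=np.cross(zf,xf); S=np.array([*c,0])+.0895*e+.079*k
    a=np.radians(dl); zp=zf*np.cos(a)+xf*np.sin(a); xp=xf*np.cos(a)-zf*np.sin(a); R=np.c_[yf,xp,-zp]
    H=S+(.024+dx)*xf+dy*yf+d*zf; O=H-.024*xp-.004*zp
    return O-R@np.array(off),R
E
python3 - <<'E'
from h import *
rel(*hang2(.045)); p,R=hang2(.045); print(p,[np.round(R.T@(hang2(x)[0]-p),4) for x in(.03,.02,.01,.006)])
E
```

```text
t 13.32 pos [0.5049 0.0843 0.1472] q [ -2.4  16.9 114.7 -16.3  10.   19.1] F [ 0.9 -0.3 -2.9] w 0.0166
shift [-0.0038 -0.0067 -0.002 ] rotvec [ 0.1555  0.0067 -0.0005]
[0.49808909 0.08130956 0.14461172] [array([-0.    ,  0.0026,  0.0148]), array([-0.    ,  0.0043,  0.0246]), array([0.    , 0.0061, 0.0345]), array([-0.    ,  0.0068,  0.0384])]
```

```bash
python3 -m pendant '[[0,-0.002,-0.002,-0.012,0,0,0],[0,-0.004,-0.007,-0.008,0.08,0.003,0],[0,-0.004,-0.007,-0.002,0.155,0.007,0],[0,-0.004,-0.007,-0.002,0.155,0.007,0],[0,-0.004,-0.007,-0.002,0.155,0.007,0]]'
python3 - <<'E'
from h import *
rel(*hang2(.045)); rel(*hang2(.026))
E
```

```text
time_s: 13.95
position: [0.4974, 0.0812, 0.144]
tool_rot: [[0.11, 0.86, 0.498], [0.994, -0.095, -0.055], [0.0, 0.501, -0.866]]
ft_force: [0.3, -0.1, -3.5]
grip_width: 0.016
gripper_force: 98.8
t 13.95 pos [0.4974 0.0812 0.144 ] q [ -3.5  16.5 110.4  -3.5  23.1   5.6] F [ 0.3 -0.1 -3.5] w 0.016
shift [ 0.0002  0.0009 -0.0001] rotvec [ 0.0007 -0.0002 -0.0004]
t 13.95 pos [0.4974 0.0812 0.144 ] q [ -3.5  16.5 110.4  -3.5  23.1   5.6] F [ 0.3 -0.1 -3.5] w 0.016
shift [0.0002 0.0042 0.0186] rotvec [ 0.0007 -0.0002 -0.0004]
```

```bash
python3 -m pendant '[[0,0,0.002,0.008,0,0,0],[0,0,0.0042,0.0186,0,0,0],[0,0,0.0042,0.0186,0,0,0],[0,0,0.005,0.0235,0,0,0],[0,0,0.005,0.0235,0,0,0]]'
python3 - <<'E'
from h import *
rel(*hang2(.012))
E
```

```text
time_s: 14.58
position: [0.5139, 0.0793, 0.1261]
tool_rot: [[0.11, 0.861, 0.497], [0.994, -0.096, -0.055], [0.001, 0.5, -0.866]]
ft_force: [-0.1, -0.2, -4.5]
grip_width: 0.0165
gripper_force: 99.2
t 14.57 pos [0.5139 0.0793 0.1261] q [ -3.7  19.7 109.5  -3.6  20.9   5.7] F [-0.1 -0.2 -4.5] w 0.0165
shift [0.0002 0.0012 0.0085] rotvec [-0.0001 -0.0003 -0.0006]
```

```bash
python3 -m pendant '[[0,0,0.0006,0.004,0,0,0],[0,0,0.0012,0.0085,0,0,0],[0,0,0.0012,0.0085,0,0,0]]'
python3 - <<'E'
from h import *
rel(*hang2(.006)); rel(*hang2(.006,5))
im=env.get_image("side")
for r in env.tip_of("side","peg_left")+env.tip_of("side","peg_right"): print(r["conf"],np.round(r["centre"],1))
for y in(.04,-.04): print(proj(im,hang(.0,off=(0,0,0),dx=.024,dy=y)[0]),proj(im,hang(.024,off=(0,0,0),dx=.024,dy=y)[0]))
E
```

```text
time_s: 14.95
position: [0.5192, 0.0787, 0.1193]
tool_rot: [[0.11, 0.861, 0.497], [0.994, -0.096, -0.055], [0.001, 0.5, -0.866]]
ft_force: [0.1, 0.1, -3.0]
grip_width: 0.0161
gripper_force: 98.9
t 14.95 pos [0.5192 0.0787 0.1193] q [ -3.7  20.8 109.3  -3.7  20.    5.8] F [ 0.1  0.1 -3. ] w 0.0161
shift [0.0003 0.001  0.0059] rotvec [-0.0002 -0.0003 -0.0006]
t 14.95 pos [0.5192 0.0787 0.1193] q [ -3.7  20.8 109.3  -3.7  20.    5.8] F [ 0.1  0.1 -3. ] w 0.0161
shift [ 0.0002 -0.0017  0.0081] rotvec [-0.0875 -0.0003 -0.0006]
0.71 [302.8 234.8]
0.68 [326.6 211. ]
0.43 [328.2 443. ]
0.78 [334.  236.1]
[328.99042688 212.54136239] [323.76411117 208.44276374]
[331.45948137 233.37822336] [326.06196787 229.36231841]
```

There is no contact force at 12 mm height, so the 24 mm pegs must be in the holes. I'll continue while flattening to the face.

```bash
python3 -m pendant '[[0,0,0,0.004,-0.04,0,0],[0,0,-0.0017,0.0075,-0.0875,0,0],[0,0,-0.0017,0.0075,-0.0875,0,0]]'
python3 - <<'E'
from h import *
rel(*hang2(.005,3))
E
```

```text
time_s: 15.48
position: [0.5209, 0.0786, 0.112]
tool_rot: [[0.11, 0.815, 0.569], [0.994, -0.09, -0.063], [0.001, 0.573, -0.82]]
ft_force: [0.2, 0.1, -3.7]
grip_width: 0.0161
gripper_force: 98.9
t 15.47 pos [0.5209 0.0786 0.112 ] q [ -3.6  21.8 112.7  -8.4  10.6  10.5] F [ 0.2  0.1 -3.7] w 0.0161
shift [ 0.0002 -0.0006  0.0027] rotvec [-0.0358 -0.0003 -0.0004]
```

```bash
python3 -m pendant '[[0,0,0,0.002,0,0,0],[0,0,0,0.002,0,0,0],[0.45,0,0,0.002,0,0,0],[0.45,0,0,0.002,0,0,0],[0.45,0,0,0.002,0,0,0]]'
python3 - <<'E'
from h import *
rel(*hang2(.004,5)); p,R=hang(0,off=(0,0,0))
zf=-R[:,2]
for c in("top","side"):
    im=env.get_image(c)
    for t,h in(("plate_mid",.022),("plate",0)):
        for r in env.tip_of(c,t)[:3]: print(c,t,round(r["conf"],2),np.round(r["centre"],1),"pred home",proj(im,p+zf*h))
    for t in("station_foot","crank_mid"):
        for r in env.tip_of(c,t)[:1]: print(c,t,round(r["conf"],2),onz(im,*r["centre"],.05 if t[0]=="s" else .145))
E
```

```text
time_s: 16.1
position: [0.5228, 0.0784, 0.1109]
tool_rot: [[0.11, 0.813, 0.571], [0.994, -0.09, -0.063], [0.001, 0.575, -0.818]]
ft_force: [-0.2, -0.8, -0.9]
grip_width: 0.0389
gripper_force: 0.0
t 16.1 pos [0.5228 0.0784 0.1109] q [ -3.6  22.1 112.6  -8.5  10.3  10.6] F [-0.2 -0.8 -0.9] w 0.0389
shift [ 0.0002 -0.0004  0.0009] rotvec [ 0.0013 -0.0004 -0.0006]
top plate_mid 0.91 [360.5 232.9] pred home [284.58906931 228.89839686]
top plate_mid 0.89 [282.  229.8] pred home [284.58906931 228.89839686]
top plate_mid 0.77 [409.6 204.8] pred home [284.58906931 228.89839686]
top plate 0.93 [407.9 207. ] pred home [285.45776426 225.05646143]
top plate 0.84 [359.6 237.1] pred home [285.45776426 225.05646143]
top plate 0.72 [282.8 225.6] pred home [285.45776426 225.05646143]
top station_foot 0.5 [ 0.4507173  -0.48194527  0.05      ]
top crank_mid 0.59 [0.68549052 0.07371015 0.145     ]
side plate_mid 0.74 [314.8 221.6] pred home [318.84366412 223.04085642]
side plate_mid 0.72 [331.9 309.9] pred home [318.84366412 223.04085642]
side plate_mid 0.59 [384.6 356.1] pred home [318.84366412 223.04085642]
side plate 0.96 [326.7 227.9] pred home [323.73338042 226.68882738]
side plate 0.95 [334.1 305.1] pred home [323.73338042 226.68882738]
side plate 0.72 [381.7 356. ] pred home [323.73338042 226.68882738]
side crank_mid 0.59 [0.6841844  0.05839786 0.145     ]
```

```bash
python3 -m pendant '[[0.45,0,0,-0.015,0,0,0],[0.45,0,0,-0.035,0,0,0],[0.45,0,0,-0.055,0,0,0],[0,0,0,-0.055,0,0,0],[0,0,0,-0.055,0,0,0]]' 40
python3 -m pendant '[[0,0,0,0,0,0,0],[0,0,0,0,0,0,0]]'
python3 - <<'E'
from h import *
p,R=hang2(.004,5,off=(0,0,.044+.017)); rel(p,R)
p,R=hang(0,off=(0,0,0)); zf=-R[:,2]
J=[]
for c in("top","side"):
    im=env.get_image(c)
    for t,h in(("plate_mid",.022),("plate",0)):
        for r in env.tip_of(c,t)[:3]:
            if r["centre"][0]<330 and r["centre"][1]<270: print(c,t,round(r["conf"],2),np.round(r["centre"],1),"pred home",proj(im,p+zf*h))
    hsv=cv2.cvtColor(im["image"],cv2.COLOR_BGR2HSV); m=cv2.inRange(hsv,(0,170,100),(6,255,255)); n,_,s,ce=cv2.connectedComponentsWithStats(m)
    for i in range(1,n):
        if s[i,4]>15 and 260<ce[i][0]<400 and 150<ce[i][1]<260: print(c,"red",s[i,4],ce[i],"pred block top",proj(im,p+zf*.044),"mid",proj(im,p+zf*.026))
E
```

```text
time_s: 17.23
position: [0.4912, 0.0818, 0.1557]
tool_rot: [[0.11, 0.814, 0.571], [0.994, -0.09, -0.063], [0.001, 0.574, -0.819]]
ft_force: [0.0, -0.1, -0.4]
grip_width: 0.0026
gripper_force: 0.0
time_s: 17.48
position: [0.4912, 0.0818, 0.1552]
tool_rot: [[0.11, 0.814, 0.57], [0.994, -0.091, -0.063], [0.001, 0.573, -0.819]]
ft_force: [-0.3, -0.1, 0.9]
grip_width: 0.0002
gripper_force: 0.0
t 17.48 pos [0.4912 0.0818 0.1552] q [ -3.4  14.6 113.5  -5.7  17.    7.9] F [-0.3 -0.1  0.9] w 0.0002
shift [-0.0005  0.0003  0.0305] rotvec [-0.0004 -0.0002 -0.0006]
top plate_mid 0.61 [281.2 232.4] pred home [284.58906931 228.89839686]
top plate 0.9 [283.1 223.5] pred home [285.45776426 225.05646143]
top red 50 [289.28 173.88] pred block top [283.69877495 232.83561446] mid [284.42882764 229.60706425]
top red 132 [283.85606061 229.46969697] pred block top [283.69877495 232.83561446] mid [284.42882764 229.60706425]
top red 34 [360.58823529 233.55882353] pred block top [283.69877495 232.83561446] mid [284.42882764 229.60706425]
side plate_mid 0.67 [316.5 224.3] pred home [318.84366412 223.04085642]
side red 76 [374.85526316 208.75      ] pred block top [313.85308593 219.31744853] mid [317.94388306 222.36955514]
side red 169 [317.92899408 221.90532544] pred block top [313.85308593 219.31744853] mid [317.94388306 222.36955514]
```

The block shows where the home position predicts it, within 1 px in both views. I'll now press gently with closed fingertips to be sure it is flush.

```bash
python3 -m pendant '[[0,0,0,0.012,0,0,0],[0,0,0,0.024,0,0,0],[0,0,0,0.027,0,0,0],[0,0,0,0.029,0,0,0]]'
python3 -m pendant '[[0,0,0,0.0015,0,0,0],[0,0,0,0.003,0,0,0]]'
python3 - <<'E'
from h import *
o=env.observe(); p,R=hang(0,off=(0,0,0)); print(o["ft_force"]); q=np.array(o["position"])+np.array(o["tool_rot"])@[0,0,env.tcp_to_tips]; print("tip in face frame yxz",R.T@(q-p))
E
```

```text
time_s: 18.27
position: [0.5077, 0.08, 0.1315]
tool_rot: [[0.11, 0.814, 0.57], [0.994, -0.09, -0.063], [0.001, 0.573, -0.819]]
ft_force: [0.3, -0.2, -0.1]
grip_width: 0.0004
gripper_force: 0.0
time_s: 18.52
position: [0.5094, 0.0799, 0.1296]
tool_rot: [[0.11, 0.814, 0.571], [0.994, -0.09, -0.063], [0.001, 0.574, -0.819]]
ft_force: [-0.4, 1.6, -1.6]
grip_width: -0.0
gripper_force: 0.0
[-0.42732888  1.59296733 -1.64180095]
tip in face frame yxz [ 0.00062013  0.00358149 -0.044906  ]
```

```bash
python3 -m pendant '[[0,0,0,0.001,0,0,0],[0,0,0,0.002,0,0,0]]'
python3 -m pendant '[[0,0,0,0.001,0,0,0],[0,0,0,0.002,0,0,0]]'
```

```text
time_s: 18.77
position: [0.5104, 0.0798, 0.1283]
tool_rot: [[0.11, 0.813, 0.571], [0.994, -0.09, -0.063], [0.001, 0.575, -0.818]]
ft_force: [-12.7, -0.8, 17.0]
grip_width: -0.0006
gripper_force: 10.7
time_s: 19.02
position: [0.5106, 0.08, 0.1281]
tool_rot: [[0.109, 0.812, 0.573], [0.994, -0.09, -0.063], [0.001, 0.576, -0.817]]
ft_force: [-32.9, 1.2, 40.6]
grip_width: -0.0
gripper_force: 26.4
```

The contact is firm, at about 43.5 mm above the face against a block height of 44 mm, so the plate is home. I'll back off and check.

```bash
python3 -m pendant '[[0,0,0,-0.01,0,0,0],[0,0,0,-0.04,0,0,0],[0,0,0,-0.09,0,0,0],[0,0,0,-0.12,0,0,0],[0,0,0,-0.12,0,0,0]]'
python3 - <<'E'
from h import *
p,R=hang(0,off=(0,0,0)); zf=-R[:,2]
for c in("top","side"):
    im=env.get_image(c); hsv=cv2.cvtColor(im["image"],cv2.COLOR_BGR2HSV); m=cv2.inRange(hsv,(0,170,100),(6,255,255)); n,_,s,ce=cv2.connectedComponentsWithStats(m)
    for i in range(1,n):
        if s[i,4]>15 and 260<ce[i][0]<380 and 150<ce[i][1]<260 : print(c,"red",s[i,4],ce[i],"mid",proj(im,p+zf*.026), onz(im,*ce[i],.145))
    for r in env.tip_of(c,"station_foot")[:1]+env.tip_of(c,"arrow")[:1]: print(c,r["conf"],onz(im,*r["centre"],.05))
    r=[r for r in env.trace(c,"plate_mid") if r["bbox"][0]<330 and r["bbox"][1]<270]
    if r:
        k=max(cv2.findContours(r[0]["mask"].astype(np.uint8),0,1)[0],key=cv2.contourArea); print("bbox",np.round(r[0]["bbox"],1))
        q=np.array([proj(im,p+R@np.array([y,x,-h])) for x in(.04,-.04) for y in(.055,-.055) for h in (0,.008)]); q=np.vstack([q,[proj(im,p+R@np.array([y,x,-.044])) for x in(.009,-.009) for y in(.025,-.025)]]);a,b=q.min(0),q.max(0); print("pred",(a+b)/2,b-a)
E
```

```text
time_s: 19.65
position: [0.443, 0.0873, 0.2262]
tool_rot: [[0.11, 0.812, 0.574], [0.994, -0.09, -0.063], [0.001, 0.577, -0.817]]
ft_force: [-0.0, -1.1, 0.2]
grip_width: 0.0003
gripper_force: 0.0
top red 51 [289.43137255 174.        ] mid [284.42882764 229.60706425] [0.68341567 0.06067228 0.145     ]
top red 164 [282.7804878  230.17073171] mid [284.42882764 229.60706425] [0.52000442 0.07911957 0.145     ]
top red 34 [360.58823529 233.55882353] mid [284.42882764 229.60706425] [ 0.50955614 -0.14201937  0.145     ]
top 0.56 [0.47212586 0.08677828 0.05      ]
bbox [282.4 225.4  38.8  28.3]
pred [285.52499769 225.57496756] [38.58410733 28.27559862]
side red 79 [374.88607595 208.73417722] mid [317.94388306 222.36955514] [0.68602925 0.05792562 0.145     ]
side red 167 [317.91616766 221.83832335] mid [317.94388306 222.36955514] [0.52121498 0.03837223 0.145     ]
side 0.67 [0.48302985 0.08650691 0.05      ]
bbox [321.  225.4  25.7  42.3]
pred [323.33559025 226.24451736] [26.20741922 42.95871525]
```

The plate outline matches the home pose in size and place in both views, and the knob hasn't moved, so the rack is still turned to the arrow. Handing in.

```bash
python3 -c "
from rig import env
print(env.close_job())"
```

```text
the job is handed in; nothing more can be done
None
```

I turned the rack to the arrow, hung the large plate on both pegs, pressed it flush and let go, then handed the job in at about 20 s; no verdict came back, but the final camera check matched the home position.

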